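Set up the edge-impact tester and hold it drawn

TASK

Set up an edge-impact test: lay the small aluminium housing flat on the tester's rubber dome, centred, with one of its short ends facing the striker, and let go so that it stays balanced there by itself. Then take the upright tab on the striker's sprung rod and draw the rod out until the dark mark band on it lies at the mouth of the barrel (about 45 mm of pull), and keep holding it there: you finish while holding the rod drawn, with the housing still balanced. Leave the other things on the bench where they are.

Things in the scene. Friction and masses are not known exactly. Their poses are not given: they have to be found in the camera images.
- housing: Loose die-cast aluminium housing, a closed flat box 72 (its x) x 46 (its y) x 24 mm (its z), 0.1 to 0.2 kg, with a thin dark seam round it and four screw heads on top. Origin at the centre of its underside. Starts flat on the bench at any of three places (the adapter and the tape take the other two), at any yaw. Its two ends are alike for this job.
- tester: Fixed grey base plate 100 (x) x 205 mm (y), 8 mm thick, carrying the dome and the barrel. Origin on the bench under the middle of the dome; its +y is the direction in which the rod is pulled out, away from the dome. Its place and yaw vary; it is fixed to the bench. The barrel is a level aluminium tube 30 mm across, axis 62 mm above the bench, top at 79 mm, from y = 75 to y = 145 mm.
- dome_top (a point): Top point of the black rubber dome (a ball surface of 45 mm radius), 50 mm above the bench, straight over the tester's origin; axes as the tester's. The nose of the striker stands 57 mm from it towards +y at rest.
- barrel_mouth (a point): Centre of the barrel's open end (dark collar), where the rod comes out; 62 mm above the bench, at y = 145 mm of the tester.
- pull_tab (a point): Middle of the top edge of the upright steel tab on the end of the rod, 116 mm above the bench; moves with the rod. The tab is 12 mm thick along the pull (tester y) and 30 mm wide (tester x); above the rod (12 mm diameter, top at 68 mm) 48 mm of it stand free. At rest its middle plane is 50 mm from the barrel mouth, at y = 195 mm of the tester.
- striker_rod (a joint): How far the rod is drawn out of the barrel, in m: 0 at rest, 0.070 at its stop. An inner spring pulls it back with 4 N at 0 rising evenly to about 11 N at 0.045; it snaps back when let go. The dark mark band on the rod, 10 mm long, is hidden in the barrel at rest; its middle stands at the barrel mouth at 0.045, and the band lies across the mouth from 0.040 to 0.050.
- adapter: Bystander: black plastic power adapter 96 x 36 x 30 mm with a white label, long and narrow; loose. Origin under its centre.
- tape: Bystander: roll of clear tape, 74 mm across, 24 mm high, lying flat; loose. Origin under its centre.
- driver: Bystander: screwdriver about 160 mm long lying near the far side.
- tweezers: Bystander: steel tweezers 125 mm long lying on the robot's side of the tester.
- panel: Bystander: display panel 66 x 138 x 7 mm lying near the far side.
- duster: Bystander: white spray can 66 mm across, 210 mm high, standing to the left.
- jar: Bystander: small jar 56 mm across, 60 mm high, to the left.
Things that resemble listed ones, but are neither listed nor needed, are in the scene too. What is shaped like the housing but yellow is not meant.

How it is judged:
On the way, in this order (a step that is already met when the one before it is completed fails the run):
1. the housing rests balanced on the dome, centred, end towards the striker, let go, with the rod still home (horizontal distance between housing and dome_top below 0.01 m and z of housing in the frame of dome_top between -0.006 and 0.006 m and angle between housing's own z axis and vertical below 0.25 rad and angle between the x axis of housing and the y axis of tester, either way round below 0.3 rad and contact force between housing and tester above 0.3 N and contact force between housing and the fingers below 0.05 N and contact force between housing and the arm below 0.05 N and linear speed of housing below 0.03 m/s and value of joint striker_rod below 0.01 m), for 0.5 s.
2. the rod is drawn to its mark band by the gripper (value of joint striker_rod between 0.04 and 0.05 m and contact force between the fingers and striker_rod above 2 N), for 0.3 s.
At the end, for the whole second after the job is handed in: Fingers hold the rod still (over 2 N) at 0.045 m drawn, within 5 mm; the housing rests at rest on the dome alone, untouched, centre within 10 mm of the dome top, tilt under 0.25 rad, long axis within 0.3 rad of the striker line; it was balanced and let go before the pull (all of step 2 and horizontal distance between housing and dome_top below 0.01 m and z of housing in the frame of dome_top between -0.006 and 0.006 m and angle between housing's own z axis and vertical below 0.25 rad and angle between the x axis of housing and the y axis of tester, either way round below 0.3 rad and contact force between housing and tester above 0.3 N and contact force between housing and the fingers below 0.05 N and contact force between housing and the arm below 0.05 N and linear speed of housing below 0.03 m/s and velocity of joint striker_rod between -0.01 and 0.01 m/s); the arm keeps its last pose, push and grip.
It fails at once if a bystander (adapter, tape, screwdriver, tweezers, panel, spray can or jar) is moved more than 30 mm (distance of any of adapter, tape, driver, tweezers, panel, duster, jar from where it was at the start of the episode above 0.03 m).
It also fails if it takes over 48 s, if anything falls off the work surface, if the arm or the gripper's body presses on something with over 40 N, if the wrist force passes 120 N, or if a joint passes its speed limit or range.

ROBOT

A 6-joint arm with a two-finger parallel gripper is mounted at the origin on the work surface. World frame = base frame: x ahead of the robot, y to its left, z up, the work surface at z = 0. Lengths are in m, angles in rad, forces in N, time in s.
With the tool pointing down it reaches from about 0.35 to 0.725 m from the base axis. Payload 4.3 kg.
Tool frame: the origin (TCP) lies at the very end of the fingers, on their centre line; the grasp point (between the pads) lies 19 mm behind it; x points along the fingers, y is the direction in which the jaws open and shut, and the axes are right-handed (so a half turn about x gives the same grasp; the last joint's range is limited). The gripper opens to 85 mm and grips with 20 to 120 N. Pads are 22 mm wide; open, the fingers measure 114 mm over their backs; the gripper's body (76 mm by 85 mm) begins 54 mm behind the grasp point. The pads swing forward as they close: fully open they stand 13 mm farther back than shut.
Start: joints at [1.166, 0.377, 0.081, 1.274, 0, 1.46], TCP at [0.167, 0.55, 0.231] pointing down, gripper open.
Joint ranges: [-2.72, 2.72], [-0.84, 1.66], [-1.02, 1.22], [-1.77, 2.12], [-1.37, 1.28], [-3.14, 3.14]. Speed limits (rad/s): [2.57, 2.57, 3.14, 3.14, 3.14, 3.14].

INTERFACE

Orientations are given as a unit quaternion [w, x, y, z].
In Python, from workcell import robot, vision gives the robot as it stands. The module is installed in compiled form; this text tells all that it offers.
- The arm moves only by the tool carry_out, never from a script. Its argument "rows" is a list of rows, each a list of 2 entries, a list of its own where there are three numbers: the shift along the tool's x, y, z in mm, then the turn, a rotation vector about the tool's x, y, z in rad. A call has 1 to 10 rows; each row shifts and turns the pose as measured when the row begins, along the tool's axes as they then stand; what a row does not reach is not made up. A row lasts 1/8 s, in which the tool goes at most 62.5 mm and 10.7 degrees, less where a joint would pass 70% of its speed; a pose out of reach is approached as far as the arm can. A call is refused whole if a number of a shift passes 62.5 or a number of a turn 0.188, either way. A call with a gripper value outside its range is refused whole. "hand" is the opening, from 0 (shut) to 1 (fully open), set as the call begins (left out, the last holds). The fingers move at their own pace and stop on an object; "squeeze" is the grip in N (left out, the last holds). Time passes only in rows, so rows that do not move let the fingers close. It gives the time, the measured TCP pose, the force and the opening at its end, in the units of the state.
- robot.get_state(): the state, without advancing time (a new reading comes with each control period).
- vision.capture(name): name is "scene" or "top"; returns a dict with "frame" (420x560x3 uint8, red, green, blue), "range_z" (420x560 float32, m along the optical axis (not along the pixel's ray), 0 where there is no reading), "K" (3x3 intrinsics, pixels), "pose" (4x4, takes a point from camera to world coordinates). Camera axes: x right, y down, z forward; pixel columns grow to the right and rows downward; lengths in m; the calibration is good to about 2 mm. A picture is of the moment at which its call begins.
- robot.sign_off(): hands the job in, once; it reports no verdict.
The state is a dict: "time": time; "joint_pos": joint angles; "joint_vel": joint speeds; "effort": joint torques, N m; "tcp_pos": TCP position; "tcp_rot": TCP orientation; "wrist_force": force on the tool from outside, world axes, zero at the start; "moment": the same for the moment, N m; "grip_width": opening from 0.0 (shut) to 1.0 (fully open).
Only numpy, scipy, OpenCV 4.12 (cv2) and the standard library are available. Lean on these libraries where they do the work, as an engineer would, in place of code of your own. Each camera call takes 0.05 s, during which the arm holds its last target.

## Working session

There is one attempt and no reset: what is moved stays moved. The work goes in short steps, Python scripts to look and compute and a tool call to move; the robot and the scene stay as the last step left them, time stands still between calls to the robot, and variables do not carry over. Pictures are saved under pics/ and viewed, and the job is handed in when it is done.

Besides the shell and the picture viewer there is one more tool, called after "Call:" in YAML: its name, and indented under it one key for each argument. carry_out: Moves the arm, as the interface text tells. Its arguments: {"type":"object","properties":{"rows":{"type":"array"},"hand":{"type":"number"},"squeeze":{"type":"number"}},"required":["rows"]}

```bash
mkdir -p pics; cat > h.py <<'E'
import numpy as np, cv2
from workcell import robot, vision
def cap(n,f=None):
    d=vision.capture(n)
    if f: cv2.imwrite('pics/'+f,d['frame'][:,:,::-1])
    np.savez('/tmp/'+n+'.npz',**d)
    return d
def w(d,u,v,z=None):
    K=d['K'];r=np.array([(u-K[0,2])/K[0,0],(v-K[1,2])/K[1,1],1])
    P=d['pose'];R=P[:3,:3];t=P[:3,3]
    if z is None: p=R@(r*d['range_z'][int(v),int(u)])+t
    else:
        q=R@r; p=t+q*(z-t[2])/q[2]
    return p
def cloud(d):
    K=d['K'];v,u=np.mgrid[:420,:560];Z=d['range_z']
    p=np.stack([(u-K[0,2])/K[0,0]*Z,(v-K[1,2])/K[1,1]*Z,Z],-1)
    return p@d['pose'][:3,:3].T+d['pose'][:3,3]
E
python3 - <<'E'
from h import *
np.set_printoptions(precision=4,suppress=True)
for n in('scene','top'):
    d=cap(n,n+'0.png');print(d['K'],d['pose'])
print(robot.get_state())
E
```

```text
[[459.823    0.     276.9357]
 [  0.     459.823  206.8675]
 [  0.       0.       1.    ]] [[ 0.7012  0.6004 -0.3844  1.0057]
 [ 0.7129 -0.5874  0.383  -0.4793]
 [ 0.0042 -0.5426 -0.84    1.1634]
 [ 0.      0.      0.      1.    ]]
[[507.5897   0.     273.8547]
 [  0.     507.5897 208.4175]
 [  0.       0.       1.    ]] [[ 0.0195 -0.9956  0.0918  0.3783]
 [-0.9998 -0.0188  0.0084  0.0102]
 [-0.0066 -0.0919 -0.9957  1.5051]
 [ 0.      0.      0.      1.    ]]
{'time': 0.1, 'joint_pos': array([1.1657, 0.378 , 0.0798, 1.2744, 0.    , 1.4605]), 'joint_vel': array([-0.001 , -0.0015,  0.0028,  0.0009,  0.0005, -0.0016]), 'effort': array([  0.0017, -46.4694,  27.0582,   0.012 ,  -0.0001,   0.    ]), 'tcp_pos': array([0.1668, 0.5497, 0.2305]), 'tcp_rot': array([ 0.6993,  0.1032,  0.6996, -0.1045]), 'wrist_force': array([-0.1021, -0.2285, -0.5275]), 'moment': array([-0.006 ,  0.0298, -0.0059]), 'grip_width': 1.000263311001982}
```

View pics/scene0.png

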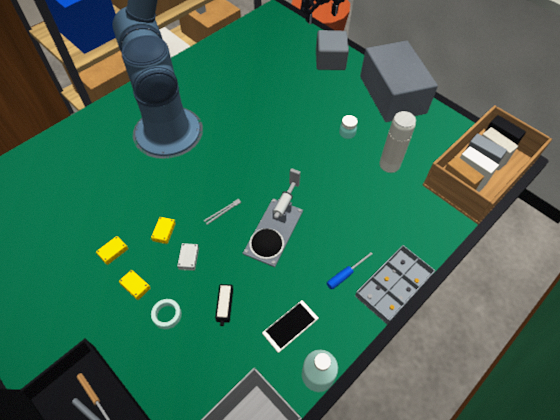

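View pics/top0.png

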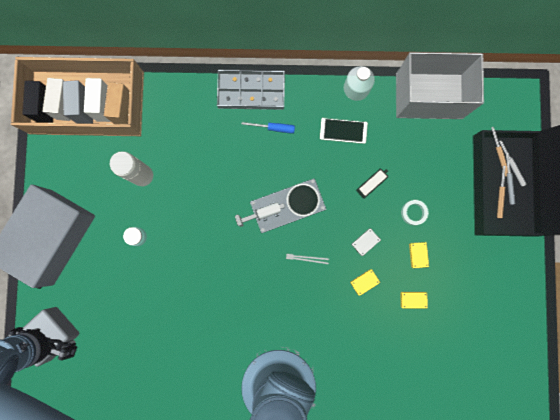

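The overview shows the grey housing at top (366,242), the dome at (302,200) and the tab at (239,220). The tape is at (414,212) and the adapter at (373,183). Next I'll measure them.

```bash
python3 - <<'E'
from h import *
np.set_printoptions(precision=4,suppress=True)
out=[]
for n in('top','scene'):
    d=dict(np.load(f'/tmp/{n}.npz'));P=cloud(d)
    x,y,z=P[...,0],P[...,1],P[...,2]
    def near(c,r): return (np.hypot(x-c[0],y-c[1])<r)&(d['range_z']>0)
    u0,v0=((366,242) if n=='top' else (188,254))
    c=w(d,u0,v0,.024);print(n,'housing guess',c, w(d,u0,v0))
    m=near(c,.06)&(z>.017)&(z<.032)
    q=P[m][:,:2].astype(np.float32);print(len(q),cv2.minAreaRect(q),np.median(P[m][:,2]))
    # dome
    u0,v0=((303,200) if n=='top' else (266,244))
    c=w(d,u0,v0);print('dome guess',c)
    m=near(c,.05)&(z>.03)&(z<.06); q=P[m]
    # sphere fit r=.045, center z=.005
    from scipy.optimize import least_squares
    f=least_squares(lambda s:np.linalg.norm(q-[s[0],s[1],s[2]],axis=1)-.045,[c[0],c[1],.005],loss='soft_l1',f_scale=.001)
    print('dome',f.x,len(q),np.abs(f.fun).mean())
    # barrel + tab
    m=near(c,.25)&(z>.085)&(z<.13); q=P[m]
    print('tab',len(q),q.mean(0),q.min(0),q.max(0), cv2.minAreaRect(q[:,:2].astype(np.float32)))
    m=near(c,.17)&(z>.070)&(z<.085); q=P[m]
    print('barrel',len(q),q.mean(0),cv2.minAreaRect(q[:,:2].astype(np.float32)))
    m=near(c,.17)&(z>.004)&(z<.012); q=P[m]
    print('plate',len(q),cv2.minAreaRect(q[:,:2].astype(np.float32)))
    u0,v0=((290,215) if n=='top' else (265,230))
    a=d['frame'][v0-60:v0+60,u0-100:u0+100,::-1];cv2.imwrite(f'pics/{n}_c0.png',cv2.resize(a,None,fx=4,fy=4,interpolation=cv2.INTER_CUBIC))
E
```

```text
top housing guess [ 0.4218 -0.2472  0.024 ] [ 0.4217 -0.2468  0.0263]
382 ((0.422601580619812, -0.24605822563171387), (0.04609198868274689, 0.07238738238811493), 42.1732292175293) 0.023582567373054864
dome guess [ 0.5383 -0.061   0.0502]
dome [ 0.5437 -0.0605  0.0044] 497 0.002109964548192035
tab 52 [0.4725 0.1197 0.1133] [0.459  0.1111 0.0929] [0.4864 0.1286 0.1223] ((0.47248727083206177, 0.12020888924598694), (0.028149660676717758, 0.011757973581552505), 20.47376251220703)
barrel 193 [0.5035 0.0427 0.0746] ((0.5009821653366089, 0.04570093750953674), (0.02856694720685482, 0.11285514384508133), 18.602210998535156)
plate 1654 ((0.5383754968643188, -0.059524983167648315), (0.32987189292907715, 0.33382970094680786), 34.350730895996094)
scene housing guess [ 0.4229 -0.2442  0.024 ] [ 0.4227 -0.2441  0.0236]
410 ((0.42263561487197876, -0.24717232584953308), (0.045985449105501175, 0.0747065544128418), 42.6347770690918) 0.025930442260889475
dome guess [ 0.5598 -0.0763  0.0456]
dome [ 0.5436 -0.0616  0.0069] 491 0.0015852973969887286
tab 104 [0.4759 0.1169 0.1066] [0.4597 0.1073 0.0853] [0.4888 0.1287 0.123 ] ((0.4740748703479767, 0.1182355284690857), (0.02972712181508541, 0.01397685520350933), 20.003686904907227)
barrel 213 [0.5067 0.0381 0.0761] ((0.5080278515815735, 0.0323755219578743), (0.028889693319797516, 0.0876256451010704), 20.979589462280273)
plate 2571 ((0.5598049759864807, -0.07370495796203613), (0.33645060658454895, 0.33315208554267883), 2.434407949447632)
```

```bash
ls pics
```

```text
scene0.png
scene_c0.png
top0.png
top_c0.png
```

View pics/top_c0.png

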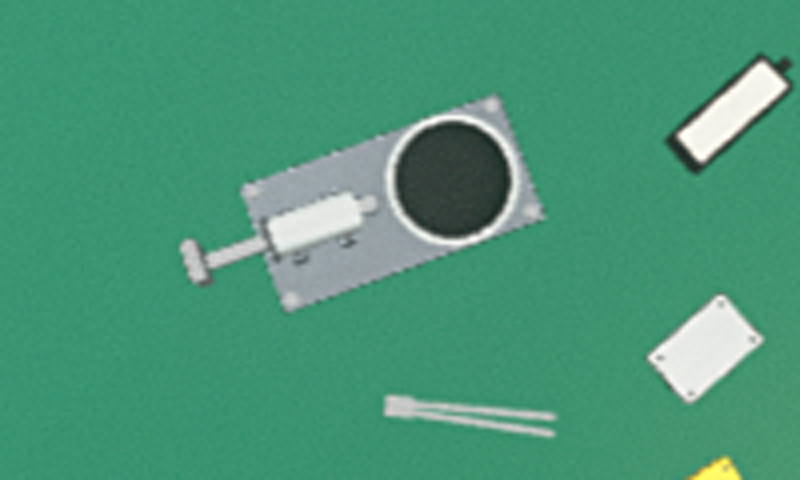

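View pics/scene_c0.png

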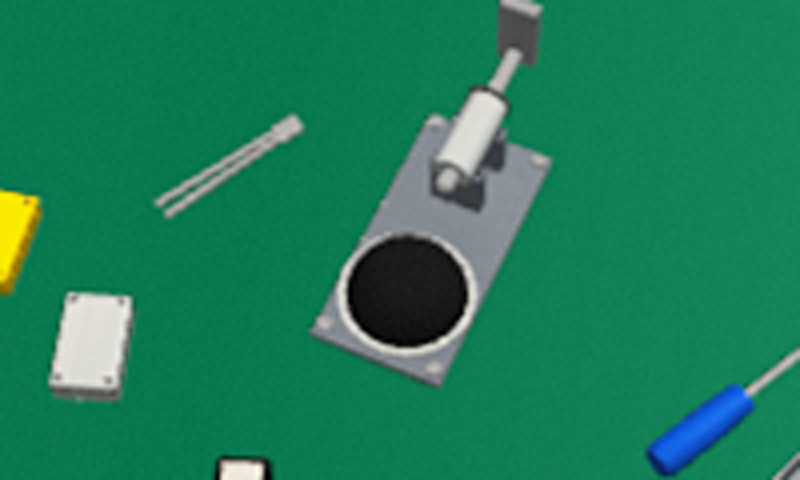

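```bash
cat >> h.py <<'E'
from scipy.spatial.transform import Rotation as Ro
def cur():
    s=robot.get_state();q=s['tcp_rot'];return s,s['tcp_pos'],Ro.from_quat([q[1],q[2],q[3],q[0]])
def down(yaw):  # tool y at world yaw (deg), tool x down
    y=np.array([np.cos(np.radians(yaw)),np.sin(np.radians(yaw)),0]);x=np.array([0,0,-1.]);return Ro.from_matrix(np.stack([x,y,np.cross(x,y)],1))
def plan(pos,yaw,n=None,start=None):
    s,p,R=cur()
    if start: p,R=np.array(start[0]),down(start[1])
    Rt=down(yaw);pos=np.array(pos)
    rv=(R.inv()*Rt).as_rotvec();dp=pos-p
    if n is None: n=int(max(np.ceil(np.linalg.norm(dp)/.055),np.ceil(np.linalg.norm(rv)/.17),1))
    print('dist',np.linalg.norm(dp),'turn',rv,'n',n)
    for i in range(n):
        Ri=R*Ro.from_rotvec(rv*i/n)
        print(np.round(Ri.inv().apply(dp/n)*1000,1).tolist(),np.round(rv/n,3).tolist())
def st():
    s,p,R=cur();y=R.as_matrix()[:,1]
    print('t',s['time'],'p',np.round(p,4),'yaw',np.degrees(np.arctan2(y[1],y[0])),'x',np.round(R.as_matrix()[:,0],3),'w',s['grip_width'],'F',np.round(s['wrist_force'],2),'j',np.round(s['joint_pos'],3))
E
python3 - <<'E'
from h import *
st()
plan([.40,.15,.24],90)
plan([.4226,-.2467,.12],42.3,start=([.40,.15,.24],90))
E
```

```text
t 0.1 p [0.1668 0.5497 0.2305] yaw 73.10933381166896 x [-0.001 -0.002 -1.   ] w 1.000263311001982 F [-0.1  -0.23 -0.53] j [1.166 0.378 0.08  1.274 0.    1.461]
dist 0.4628120167429558 turn [-0.29479786 -0.00048613  0.00176146] n 9
[-1.0, -35.0, 37.7] [-0.033, -0.0, 0.0]
[-1.0, -36.2, 36.5] [-0.033, -0.0, 0.0]
[-1.0, -37.4, 35.3] [-0.033, -0.0, 0.0]
[-1.0, -38.5, 34.1] [-0.033, -0.0, 0.0]
[-1.0, -39.6, 32.8] [-0.033, -0.0, 0.0]
[-1.0, -40.6, 31.5] [-0.033, -0.0, 0.0]
[-1.0, -41.7, 30.1] [-0.033, -0.0, 0.0]
[-1.0, -42.6, 28.8] [-0.033, -0.0, 0.0]
[-1.1, -43.5, 27.3] [-0.033, -0.0, 0.0]
dist 0.4150682474003522 turn [0.83252205 0.         0.        ] n 8
[15.0, -49.6, 2.8] [0.104, 0.0, 0.0]
[15.0, -49.0, 8.0] [0.104, 0.0, 0.0]
[15.0, -47.9, 13.0] [0.104, 0.0, 0.0]
[15.0, -46.3, 17.9] [0.104, 0.0, 0.0]
[15.0, -44.2, 22.6] [0.104, 0.0, 0.0]
[15.0, -41.6, 27.1] [0.104, 0.0, 0.0]
[15.0, -38.6, 31.3] [0.104, 0.0, 0.0]
[15.0, -35.1, 35.1] [0.104, 0.0, 0.0]
```

Call:
carry_out:
  rows:
    - [[-1,-35,37.7],[-0.033,0,0]]
    - [[-1,-36.2,36.5],[-0.033,0,0]]
    - [[-1,-37.4,35.3],[-0.033,0,0]]
    - [[-1,-38.5,34.1],[-0.033,0,0]]
    - [[-1,-39.6,32.8],[-0.033,0,0]]
    - [[-1,-40.6,31.5],[-0.033,0,0]]
    - [[-1,-41.7,30.1],[-0.033,0,0]]
    - [[-1,-42.6,28.8],[-0.033,0,0]]
    - [[-1,-43.5,27.3],[-0.033,0,0]]
  hand: 1

```text
time: 1.23
tcp_pos: [0.4063, 0.1412, 0.2366]
tcp_rot: [0.706, -0.009, 0.708, 0.005]
wrist_force: [0.7, 0.4, 0.1]
grip_width: 0.998
```

```bash
python3 - <<'E'
from h import *
st()
plan([.4226,-.2467,.12],42.3)
E
```

```text
t 1.225 p [0.4063 0.1412 0.2366] yaw 91.15927546322489 x [-0.004 -0.005 -1.   ] w 0.9977656883926036 F [0.67 0.4  0.13] j [ 0.19   0.088 -0.281  1.207 -0.004  0.17 ]
dist 0.40538910209963974 turn [ 0.85274279 -0.00137162  0.00636255] n 8
[14.8, -48.4, 1.1] [0.107, -0.0, 0.001]
[14.8, -48.1, 6.3] [0.107, -0.0, 0.001]
[14.7, -47.1, 11.3] [0.107, -0.0, 0.001]
[14.7, -45.7, 16.3] [0.107, -0.0, 0.001]
[14.7, -43.7, 21.0] [0.107, -0.0, 0.001]
[14.6, -41.2, 25.6] [0.107, -0.0, 0.001]
[14.6, -38.3, 29.8] [0.107, -0.0, 0.001]
[14.6, -34.9, 33.7] [0.107, -0.0, 0.001]
```

Call:
carry_out:
  rows:
    - [[14.8,-48.4,1.1],[0.107,0,0.001]]
    - [[14.8,-48.1,6.3],[0.107,0,0.001]]
    - [[14.7,-47.1,11.3],[0.107,0,0.001]]
    - [[14.7,-45.7,16.3],[0.107,0,0.001]]
    - [[14.7,-43.7,21],[0.107,0,0.001]]
    - [[14.6,-41.2,25.6],[0.107,0,0.001]]
    - [[14.6,-38.3,29.8],[0.107,0,0.001]]
    - [[14.6,-34.9,33.7],[0.107,0,0.001]]
    - [[0,0,0],[0,0,0]]

```text
time: 2.35
tcp_pos: [0.417, -0.2616, 0.114]
tcp_rot: [0.641, 0.3, 0.642, -0.296]
wrist_force: [0.4, 0.2, -0.2]
grip_width: 0.997
```

```bash
python3 - <<'E'
from h import *
st()
plan([.4226,-.2467,.07],42.3)
E
```

```text
t 2.35 p [ 0.417  -0.2616  0.114 ] yaw 40.15980758877978 x [ 0.001  0.004 -1.   ] w 0.9966480209709025 F [ 0.38  0.24 -0.22] j [-0.692  0.284 -0.367  0.921  0.004  0.178]
dist 0.04685782569738556 turn [-0.03734855 -0.00255395 -0.0037043 ] n 1
[44.1, 13.8, -7.7] [-0.037, -0.003, -0.004]
```

Call:
carry_out:
  rows:
    - [[22,6.9,-3.9],[-0.018,-0.001,-0.002]]
    - [[22,6.9,-3.9],[-0.018,-0.001,-0.002]]
    - [[0,0,0],[0,0,0]]

```text
time: 2.72
tcp_pos: [0.4216, -0.2442, 0.0691]
tcp_rot: [0.646, 0.286, 0.648, -0.285]
wrist_force: [0.1, 0.2, 0.2]
grip_width: 1.0
```

```bash
python3 - <<'E'
from h import *
st()
plan([.4226,-.2467,.003],42.3,n=3)
d=cap('top','top1.png');a=d['frame'][180:300,280:440,::-1];cv2.imwrite('pics/top1c.png',cv2.resize(a,None,fx=4,fy=4,interpolation=2))
E
```

```text
t 2.725 p [ 0.4216 -0.2442  0.0691] yaw 42.38458798478256 x [-0.002  0.003 -1.   ] w 0.99961358225276 F [0.14 0.15 0.18] j [-0.656  0.322 -0.445  0.807  0.001  0.175]
dist 0.06617995431731719 turn [ 0.00147677 -0.00330764 -0.00026048] n 3
[22.0, -0.3, 0.9] [0.0, -0.001, -0.0]
[22.0, -0.3, 0.9] [0.0, -0.001, -0.0]
[22.0, -0.3, 0.9] [0.0, -0.001, -0.0]
```

View pics/top1c.png

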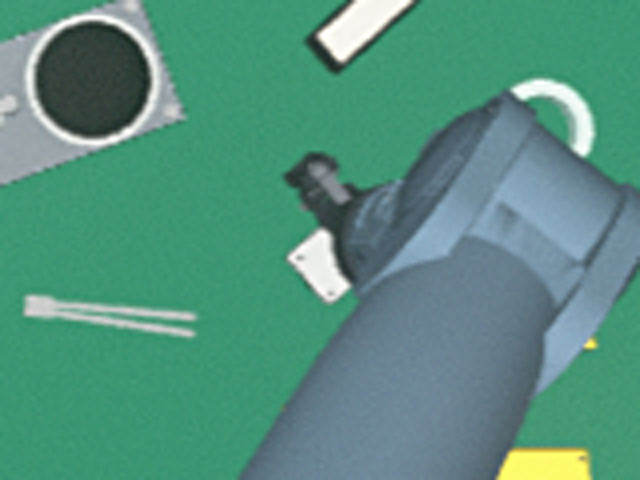

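The gripper is above the housing: its left finger shows at crop (315,175), with the housing edge at (325,265). That matches jaws across the short side, so I'll descend.

Call:
carry_out:
  rows:
    - [[22,-0.3,0.9],[0,-0.001,0]]
    - [[22,-0.3,0.9],[0,-0.001,0]]
    - [[22,-0.3,0.9],[0,-0.001,0]]
    - [[0,0,0],[0,0,0]]

```text
time: 3.28
tcp_pos: [0.4271, -0.249, 0.008]
tcp_rot: [0.651, 0.284, 0.644, -0.286]
wrist_force: [0.3, 0.5, 0.5]
grip_width: 0.995
```

```bash
python3 - <<'E'
from h import *
st()
plan([.4226,-.2467,.003],42.3,n=1)
d=cap('scene','scene1.png');a=d['frame'][180:300,110:270,::-1];cv2.imwrite('pics/scene1c.png',cv2.resize(a,None,fx=4,fy=4,interpolation=2))
E
```

```text
t 3.275 p [ 0.4271 -0.249   0.008 ] yaw 42.49928597601828 x [ 0.008 -0.006 -1.   ] w 0.9949874128224188 F [0.29 0.51 0.51] j [-0.656  0.403 -0.516  0.642  0.     0.173]
dist 0.007090621924358902 turn [ 0.0034691   0.00953001 -0.00192001] n 1
[5.0, -1.7, -4.8] [0.003, 0.01, -0.002]
```

View pics/scene1c.png

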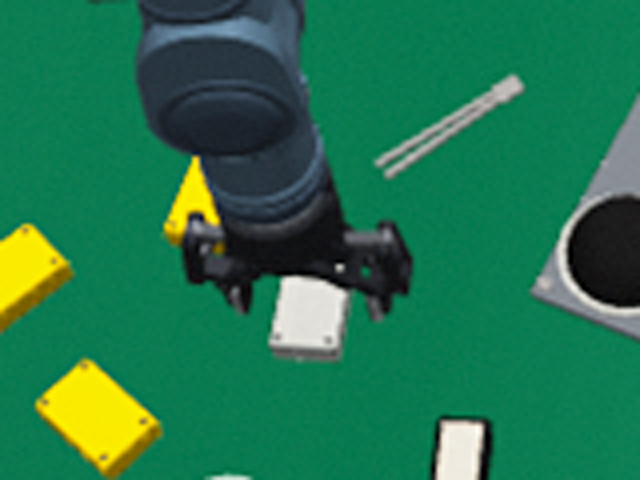

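The housing (crop 310,315) sits between the fingers (240,295 and 380,300). I'll correct the last few millimetres and close.

Call:
carry_out:
  rows:
    - [[5,-1.7,-4.8],[0.003,0.01,-0.002]]
    - [[0,0,0],[0,0,0]]

```text
time: 3.58
tcp_pos: [0.4247, -0.2482, 0.006]
tcp_rot: [0.648, 0.285, 0.645, -0.286]
wrist_force: [0.6, 0.3, -0.1]
grip_width: 1.001
```

Call:
carry_out:
  rows:
    - [[0,0,0],[0,0,0]]
    - [[0,0,0],[0,0,0]]
    - [[0,0,0],[0,0,0]]
    - [[0,0,0],[0,0,0]]
    - [[0,0,0],[0,0,0]]
    - [[0,0,0],[0,0,0]]
  hand: 0
  squeeze: 40

```text
time: 4.32
tcp_pos: [0.4256, -0.2489, 0.0073]
tcp_rot: [0.649, 0.285, 0.644, -0.286]
wrist_force: [-0.6, -0.5, 1.2]
grip_width: 0.525
```

```bash
python3 - <<'E'
from h import *
st();st()
plan([.4226,-.2467,.11],42.3)
E
```

```text
t 4.325 p [ 0.4256 -0.2489  0.0073] yaw 42.32939572013119 x [ 0.006 -0.004 -1.   ] w 0.5254733494157607 F [-0.64 -0.51  1.16] j [-0.658  0.404 -0.517  0.643  0.     0.174]
t 4.325 p [ 0.4256 -0.2489  0.0073] yaw 42.32939572013119 x [ 0.006 -0.004 -1.   ] w 0.5254733494157607 F [-0.64 -0.51  1.16] j [-0.658  0.404 -0.517  0.643  0.     0.174]
dist 0.10276892424854665 turn [ 0.00050858  0.00688194 -0.00130145] n 2
[-51.4, -0.3, -1.5] [0.0, 0.003, -0.001]
[-51.4, -0.3, -1.7] [0.0, 0.003, -0.001]
```

Call:
carry_out:
  rows:
    - [[-20,0,0],[0,0,0]]
    - [[-40,0,0],[0,0,0]]
    - [[-40,0,0],[0,0,0]]
    - [[0,0,0],[0,0,0]]

```text
time: 4.82
tcp_pos: [0.4233, -0.2471, 0.108]
tcp_rot: [0.647, 0.286, 0.646, -0.286]
wrist_force: [0.3, 0.1, -1.1]
grip_width: 0.526
```

```bash
python3 - <<'E'
from h import *
st()
plan([.5437,-.061,.11],21.4)
d=cap('scene','scene2.png');a=d['frame'][140:260,110:270,::-1];cv2.imwrite('pics/scene2c.png',cv2.resize(a,None,fx=4,fy=4,interpolation=2))
E
```

```text
t 4.825 p [ 0.4233 -0.2471  0.108 ] yaw 42.326045400412426 x [ 0.001 -0.001 -1.   ] w 0.5256274565848671 F [ 0.33  0.09 -1.13] j [-0.658  0.283 -0.386  0.9    0.     0.174]
dist 0.22169953016355315 turn [ 0.36522801  0.00157173 -0.00065024] n 5
[-0.4, 42.9, -11.3] [0.073, 0.0, -0.0]
[-0.4, 41.9, -14.4] [0.073, 0.0, -0.0]
[-0.4, 40.8, -17.4] [0.073, 0.0, -0.0]
[-0.4, 39.4, -20.4] [0.073, 0.0, -0.0]
[-0.4, 37.8, -23.2] [0.073, 0.0, -0.0]
```

View pics/scene2c.png

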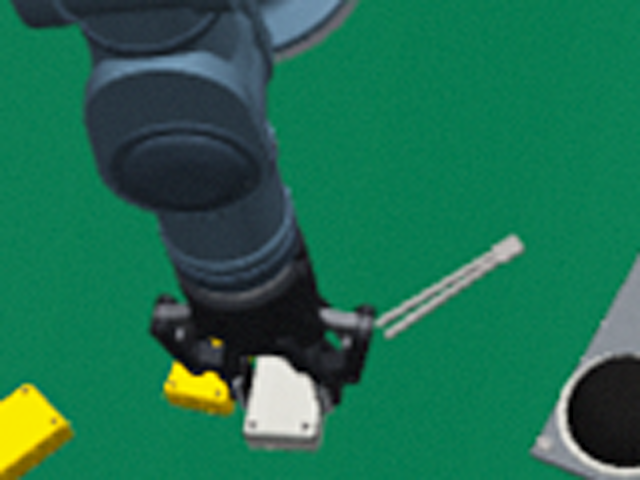

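The housing is lifted and held, seen at crop (290,410). I'll carry it over the dome.

Call:
carry_out:
  rows:
    - [[0,30,-9],[0.05,0,0]]
    - [[0,36,-11],[0.06,0,0]]
    - [[0,36,-13],[0.06,0,0]]
    - [[0,36,-16],[0.06,0,0]]
    - [[0,33,-17],[0.06,0,0]]
    - [[0,23,-14],[0.05,0,0]]
    - [[0,0,0],[0,0,0]]

```text
time: 5.75
tcp_pos: [0.5331, -0.0627, 0.0927]
tcp_rot: [0.579, 0.393, 0.594, -0.397]
wrist_force: [-0.1, -0.6, -1.0]
grip_width: 0.525
```

```bash
python3 - <<'E'
from h import *
st()
plan([.5437,-.061,.09],21.4)
d=cap('scene','scene3.png');a=d['frame'][170:290,190:350,::-1];cv2.imwrite('pics/scene3c.png',cv2.resize(a,None,fx=4,fy=4,interpolation=2))
d=cap('top','top3.png');a=d['frame'][150:270,220:380,::-1];cv2.imwrite('pics/top3c.png',cv2.resize(a,None,fx=4,fy=4,interpolation=2))
E
```

```text
t 5.75 p [ 0.5331 -0.0627  0.0927] yaw 22.070493124660494 x [-0.021  0.008 -1.   ] w 0.5245568522155978 F [-0.14 -0.64 -0.99] j [-0.237  0.402 -0.255  0.937  0.003  0.949]
dist 0.011101981082697556 turn [ 0.01157365 -0.01520091  0.01684234] n 1
[2.4, 10.5, 2.5] [0.012, -0.015, 0.017]
```

View pics/scene3c.png

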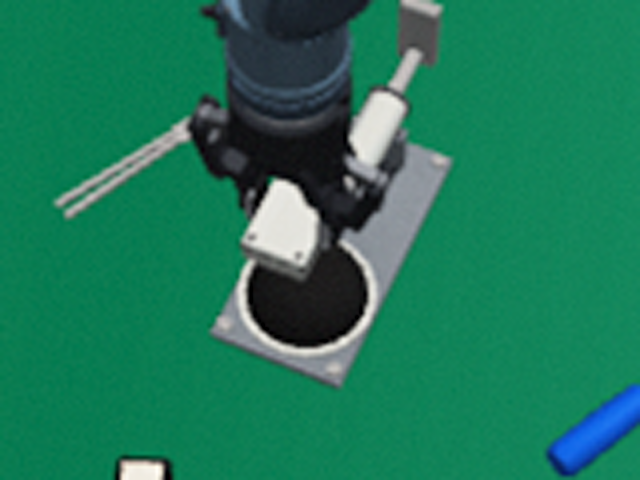

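View pics/top3c.png

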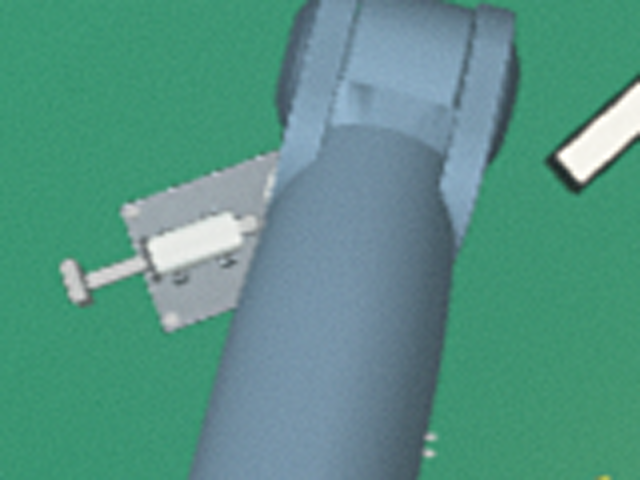

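Call:
carry_out:
  rows:
    - [[0,5,1.5],[0.006,-0.008,0.008]]
    - [[0,5.5,1],[0.006,-0.008,0.008]]
    - [[0,0,0],[0,0,0]]

```text
time: 6.22
tcp_pos: [0.5417, -0.0645, 0.0919]
tcp_rot: [0.583, 0.399, 0.583, -0.401]
wrist_force: [-0.6, -0.1, -1.2]
grip_width: 0.529
```

```bash
python3 - <<'E'
from h import *
st()
plan([.5437,-.061,.09],21.4)
d=cap('scene','scene4.png');st();a=d['frame'][190:270,210:310,::-1];cv2.imwrite('pics/scene4c.png',cv2.resize(a,None,fx=8,fy=7.5,interpolation=2))
E
```

```text
t 6.225 p [ 0.5417 -0.0645  0.0919] yaw 21.038838690792975 x [-0.002 -0.002 -1.   ] w 0.5289945135896693 F [-0.6  -0.15 -1.2 ] j [-0.233  0.401 -0.257  0.913 -0.003  0.97 ]
dist 0.00447819662729061 turn [-0.00630154  0.00154623  0.00245839] n 1
[1.9, 3.1, -2.6] [-0.006, 0.002, 0.002]
t 6.275 p [ 0.5415 -0.0645  0.0918] yaw 21.04321521995592 x [-0.002 -0.002 -1.   ] w 0.525079401977403 F [-0.53  0.64 -0.84] j [-0.233  0.401 -0.257  0.913 -0.003  0.97 ]
```

View pics/scene4c.png

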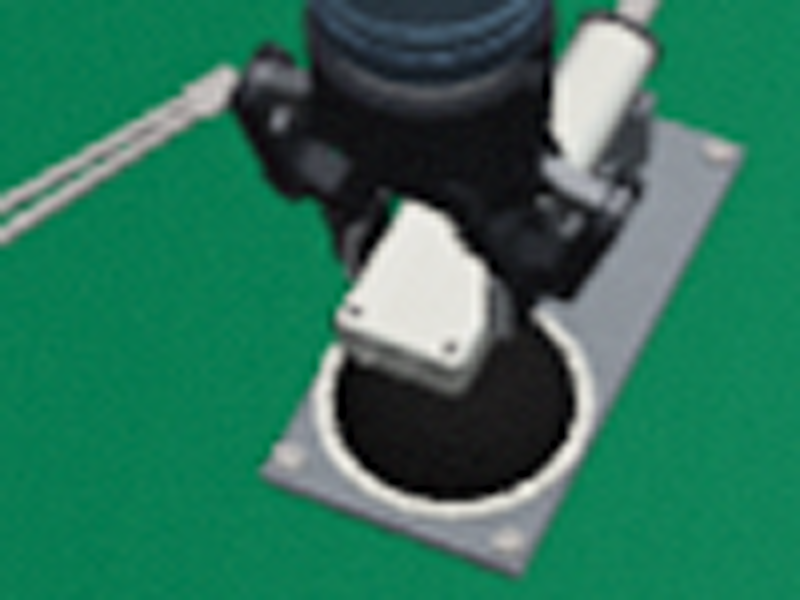

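```bash
python3 - <<'E'
from h import *
np.set_printoptions(precision=4,suppress=True)
d=dict(np.load('/tmp/scene.npz'))
f=lambda a,b,z:w(d,210+a/8-.44,190+b/7.5-.44,z)
A=f(337,323,.1085);B=f(468,366,.1085);print(A,B,np.linalg.norm(A-B),np.degrees(np.arctan2(*(B-A)[1::-1])))
y=np.array([np.cos(np.radians(111.4)),np.sin(np.radians(111.4)),0])
print('centre',(A+B)/2+y*.036)
P=cloud(d);m=(P[...,2]>.1)&(P[...,2]<.118);m[:,:]&=(d['frame'].min(2)>150)
m[:190]=0;m[270:]=0;m[:,:210]=0;m[:,310:]=0
q=P[m];x=np.array([y[1],-y[0],0]);print(len(q),np.median(q[:,2]))
for a in(x,y): s=q@a;print(s.min(),np.percentile(s,[1,99]),s.max(),'dome',np.array([.5437,-.061,0])@a)
E
```

```text
[ 0.534  -0.1025  0.1085] [ 0.5766 -0.0836  0.1085] 0.0465908389128434 23.90896079375991
centre [ 0.5421 -0.0595  0.1085]
256 0.11047730583555548
0.4582062507135076 [0.4593 0.5028] 0.5032533257847555 dome 0.48395756323986183
-0.2908547389899791 [-0.2902 -0.238 ] -0.23619195643576527 dome -0.255177912411978
```

Call:
carry_out:
  rows:
    - [[10,1,0.7],[-0.006,0.002,0.002]]
    - [[10,1,0.6],[0,0,0]]
    - [[6,0,0],[0,0,0]]
    - [[0,0,0],[0,0,0]]

```text
time: 6.78
tcp_pos: [0.5433, -0.0654, 0.0635]
tcp_rot: [0.583, 0.398, 0.585, -0.399]
wrist_force: [-0.0, -0.1, -1.4]
grip_width: 0.526
```

```bash
python3 - <<'E'
from h import *
st()
plan([.5439,-.065,.0573],21.4)
E
```

```text
t 6.775 p [ 0.5433 -0.0654  0.0635] yaw 21.37868896327718 x [-0.002  0.001 -1.   ] w 0.526000282034494 F [-0.04 -0.1  -1.42] j [-0.236  0.433 -0.291  0.85   0.     0.962]
dist 0.0062621867776834535 turn [-0.00037298 -0.00126016  0.00164022] n 1
[6.2, 0.7, -0.1] [-0.0, -0.001, 0.002]
```

```bash
cat >> h.py <<'E'
D=np.array([.5437,-.061,0])
ty=np.array([np.cos(np.radians(111.4)),np.sin(np.radians(111.4)),0]);tx=np.array([ty[1],-ty[0],0])
def meas(zt,f):
    d=cap('scene',f)
    P=cloud(d);m=(abs(P[...,2]-zt)<.009)&(d['frame'].min(2)>150)&(np.hypot(P[...,0]-D[0],P[...,1]-D[1])<.055)
    q=P[m]-D;print(len(q),'zmed',np.median(q[:,2]))
    for n,a in(('x',tx),('y',ty)): s=q@a;print(n,s.min(),np.percentile(s,[1,99]),s.max())
    s=q@np.array([tx,ty,[0,0,1]]).T
    A=np.c_[s[:,:2],np.ones(len(s))];print('tilt x,y slopes',np.linalg.lstsq(A,s[:,2],rcond=None)[0])
    a=d['frame'][190:270,210:310,::-1];cv2.imwrite('pics/c_'+f,cv2.resize(a,None,fx=8,fy=7.5,interpolation=2))
    return d
E
python3 - <<'E'
from h import *
np.set_printoptions(precision=4,suppress=True)
meas(.0802,'scene5.png')
E
```

```text
249 zmed 0.08248460293091475
x -0.024926718062991085 [-0.0243  0.0201] 0.020506750900136407
y -0.037370947082903797 [-0.0371  0.0153] 0.017471631968191705
tilt x,y slopes [-0.0122 -0.0038  0.0822]
```

View pics/c_scene5.png

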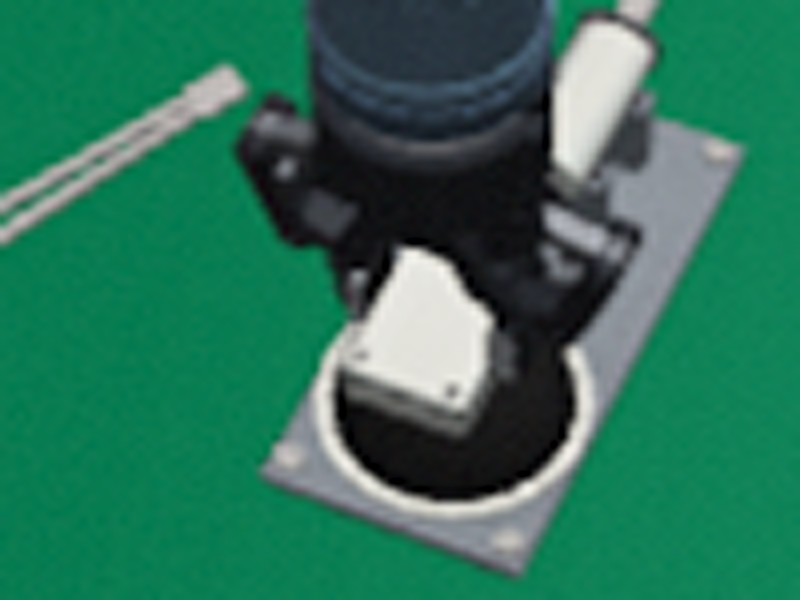

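Call:
carry_out:
  rows:
    - [[3,2,0],[0,0,0]]
    - [[0,0,0],[0,0,0]]
    - [[0,0,0],[0,0,0]]

```text
time: 7.2
tcp_pos: [0.5461, -0.0647, 0.0612]
tcp_rot: [0.584, 0.399, 0.584, -0.399]
wrist_force: [-0.8, -0.5, -0.7]
grip_width: 0.525
```

```bash
python3 - <<'E'
from h import *
np.set_printoptions(precision=4,suppress=True)
meas(.079,'scene6.png');st()
E
```

```text
245 zmed 0.07991731686466608
x -0.02123259112142606 [-0.0206  0.0228] 0.023507619990203225
y -0.03789641748215938 [-0.0367  0.0144] 0.015304578604845843
tilt x,y slopes [-0.0198  0.0091  0.08  ]
t 7.25 p [ 0.5461 -0.0646  0.0612] yaw 21.390738534583495 x [-0.  0. -1.] w 0.5244261140133941 F [-0.14 -0.45 -1.45] j [-0.233  0.438 -0.288  0.845  0.     0.964]
```

Call:
carry_out:
  rows:
    - [[2,-0.5,-0.7],[0,0,0]]
    - [[0,0,0],[0,0,0]]

```text
time: 7.5
tcp_pos: [0.5454, -0.0642, 0.0593]
tcp_rot: [0.584, 0.399, 0.584, -0.398]
wrist_force: [0.7, 0.2, -1.2]
grip_width: 0.528
```

Call:
carry_out:
  rows:
    - [[1,0,0],[0,0,0]]
    - [[0,0,0],[0,0,0]]

```text
time: 7.75
tcp_pos: [0.5454, -0.0642, 0.0582]
tcp_rot: [0.584, 0.399, 0.584, -0.398]
wrist_force: [0.1, -0.8, -1.1]
grip_width: 0.527
```

```bash
python3 - <<'E'
from h import *
np.set_printoptions(precision=4,suppress=True)
st();meas(.077,'scene7.png');st()
E
```

```text
t 7.75 p [ 0.5454 -0.0642  0.0582] yaw 21.390552089945228 x [ 0.  0. -1.] w 0.5270682981742193 F [ 0.1  -0.84 -1.09] j [-0.233  0.44  -0.295  0.836  0.     0.965]
241 zmed 0.07711181306816517
x -0.029468632799615934 [-0.0212  0.0223] 0.022838068145277963
y -0.03690944729025672 [-0.036   0.0151] 0.017299874797771907
tilt x,y slopes [0.0013 0.0057 0.0771]
t 7.8 p [ 0.5455 -0.0642  0.0583] yaw 21.38837493036532 x [ 0.  0. -1.] w 0.5260101911979943 F [-0.11  0.72 -0.95] j [-0.233  0.44  -0.295  0.836  0.     0.965]
```

Centred within about 1 mm, with roughly 1–2 mm to go down.

Call:
carry_out:
  rows:
    - [[1,0,0],[0,0,0]]
    - [[0,0,0],[0,0,0]]

```text
time: 8.05
tcp_pos: [0.5456, -0.0642, 0.0573]
tcp_rot: [0.584, 0.399, 0.584, -0.398]
wrist_force: [0.2, 0.9, -1.0]
grip_width: 0.527
```

Call:
carry_out:
  rows:
    - [[0.7,0,0],[0,0,0]]
    - [[0,0,0],[0,0,0]]

```text
time: 8.3
tcp_pos: [0.5457, -0.0643, 0.0573]
tcp_rot: [0.584, 0.399, 0.584, -0.398]
wrist_force: [-0.1, 0.4, -0.6]
grip_width: 0.531
```

Call:
carry_out:
  rows:
    - [[1,0,0],[0,0,0]]
    - [[0,0,0],[0,0,0]]

```text
time: 8.55
tcp_pos: [0.5457, -0.0643, 0.0572]
tcp_rot: [0.585, 0.399, 0.584, -0.398]
wrist_force: [-1.1, -0.1, -0.5]
grip_width: 0.529
```

The descent has stalled at the expected contact height (underside about 50 mm) and the force has unloaded. Releasing gently.

Call:
carry_out:
  rows:
    - [[0,0,0],[0,0,0]]
    - [[0,0,0],[0,0,0]]
    - [[0,0,0],[0,0,0]]
  hand: 0.6

```text
time: 8.93
tcp_pos: [0.5462, -0.0644, 0.057]
tcp_rot: [0.585, 0.399, 0.583, -0.398]
wrist_force: [0.3, -0.1, 0.1]
grip_width: 0.595
```

```bash
python3 - <<'E'
from h import *
np.set_printoptions(precision=4,suppress=True)
st();meas(.075,'scene8.png')
E
```

```text
t 8.925 p [ 0.5462 -0.0644  0.057 ] yaw 21.391126881719114 x [ 0.002 -0.    -1.   ] w 0.5954178424545656 F [ 0.29 -0.14  0.09] j [-0.233  0.441 -0.297  0.831  0.     0.965]
250 zmed 0.07572638180802616
x -0.021593458449704013 [-0.0209  0.0227] 0.022882287939985965
y -0.037300792302463616 [-0.0358  0.0149] 0.017778206120109455
tilt x,y slopes [-0.0221 -0.0002  0.0758]
```

View pics/c_scene8.png

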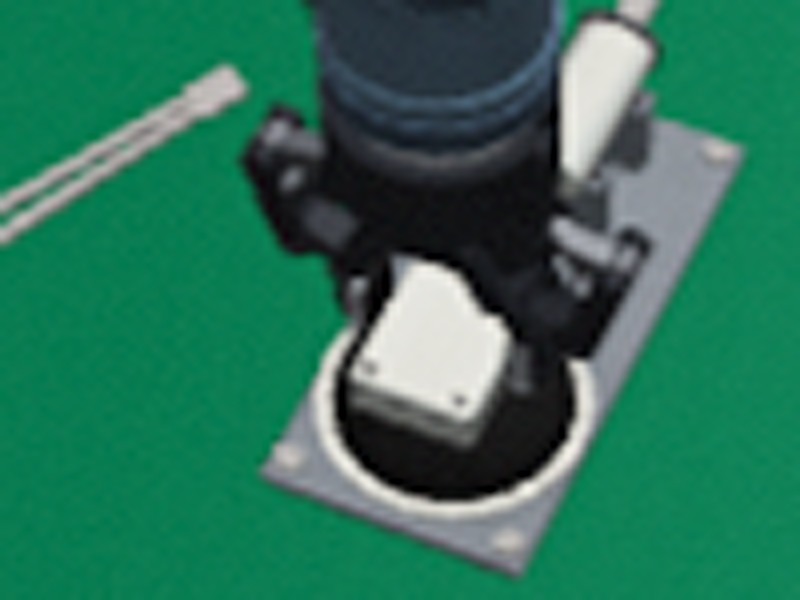

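The housing lies level on the dome at crop (435,345), with free gaps to both fingers. I'll open further, then rise straight up.

Call:
carry_out:
  rows:
    - [[0,0,0],[0,0,0]]
    - [[0,0,0],[0,0,0]]
    - [[-3,0,0],[0,0,0]]
    - [[-10,0,0],[0,0,0]]
    - [[-20,0,0],[0,0,0]]
    - [[-30,0,0],[0,0,0]]
    - [[-40,0,0],[0,0,0]]
    - [[-20,0,0],[0,0,0]]
  hand: 0.95

```text
time: 9.98
tcp_pos: [0.5447, -0.0641, 0.1848]
tcp_rot: [0.584, 0.398, 0.584, -0.399]
wrist_force: [0.1, -0.2, 1.0]
grip_width: 0.951
```

```bash
python3 - <<'E'
from h import *
np.set_printoptions(precision=4,suppress=True)
st();meas(.075,'scene9.png')
tab=D+.195*ty;print(tab)
plan([tab[0],tab[1],.18],111.4)
E
```

```text
t 9.975 p [ 0.5447 -0.0641  0.1848] yaw 21.390077951487008 x [-0.  0. -1.] w 0.9511652188396277 F [ 0.09 -0.19  0.98] j [-0.233  0.341 -0.093  1.137  0.     0.965]
386 zmed 0.07583280777249779
x -0.02313753969306908 [-0.022   0.0231] 0.0239235807243552
y -0.03783804876178347 [-0.0361  0.0332] 0.03528137788311553
tilt x,y slopes [-0.0264 -0.0006  0.0758]
[0.4725 0.1206 0.    ]
dist 0.19896482608000332 turn [-1.5709  0.0031 -0.0006] n 10
[0.7, -0.1, -19.9] [-0.157, 0.0, -0.0]
[0.7, 3.0, -19.7] [-0.157, 0.0, -0.0]
[0.7, 6.1, -18.9] [-0.157, 0.0, -0.0]
[0.7, 9.0, -17.8] [-0.157, 0.0, -0.0]
[0.7, 11.6, -16.1] [-0.157, 0.0, -0.0]
[0.7, 14.0, -14.1] [-0.157, 0.0, -0.0]
[0.7, 16.0, -11.8] [-0.157, 0.0, -0.0]
[0.7, 17.7, -9.1] [-0.157, 0.0, -0.0]
[0.7, 18.9, -6.2] [-0.157, 0.0, -0.0]
[0.7, 19.6, -3.2] [-0.157, 0.0, -0.0]
```

View pics/c_scene9.png

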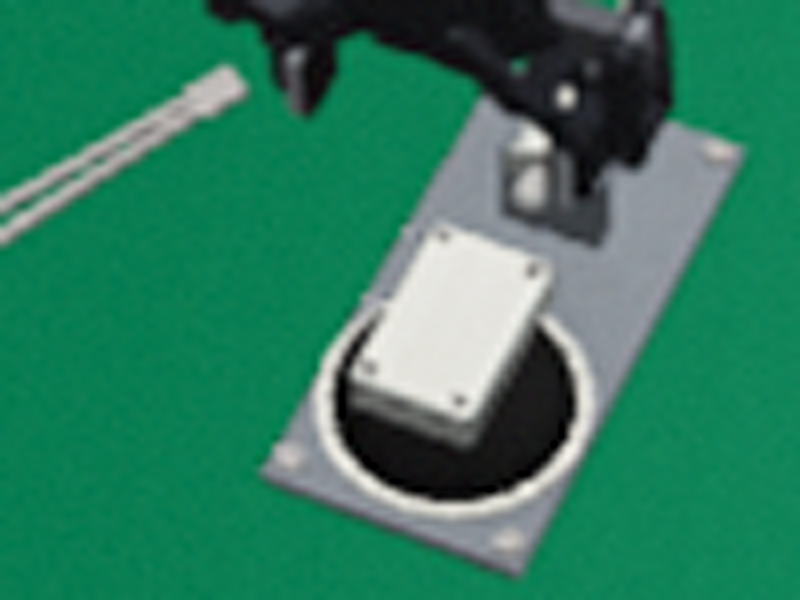

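The housing is balanced at centre (0, −1 mm), tilt about 0.03. Moving over the tab with jaws along the pull.

Call:
carry_out:
  rows:
    - [[0.7,0,-19.9],[-0.157,0,0]]
    - [[0.7,3,-19.7],[-0.157,0,0]]
    - [[0.7,6.1,-18.9],[-0.157,0,0]]
    - [[0.7,9,-17.8],[-0.157,0,0]]
    - [[0.7,11.6,-16.1],[-0.157,0,0]]
    - [[0.7,14,-14.1],[-0.157,0,0]]
    - [[0.7,16,-11.8],[-0.157,0,0]]
    - [[0.7,17.7,-9.1],[-0.157,0,0]]
    - [[0.7,18.9,-6.2],[-0.157,0,0]]
    - [[0.7,19.6,-3.2],[-0.157,0,0]]
  hand: 0.5

```text
time: 11.28
tcp_pos: [0.4667, 0.1231, 0.1804]
tcp_rot: [0.694, -0.149, 0.689, 0.147]
wrist_force: [-0.0, 1.2, 0.6]
grip_width: 0.505
```

```bash
python3 - <<'E'
from h import *
st()
plan([.4728,.1200,.14],111.4)
E
```

```text
t 11.275 p [0.4667 0.1231 0.1804] yaw 114.17660525605267 x [ 0.007 -0.001 -1.   ] w 0.5050675950349903 F [-0.04  1.19  0.6 ] j [ 0.128  0.209 -0.284  1.071 -0.002 -0.294]
dist 0.04095927609729747 turn [0.04847267 0.00589214 0.0039933 ] n 1
[40.4, -5.1, 4.1] [0.048, 0.006, 0.004]
```

Call:
carry_out:
  rows:
    - [[15,-2.6,2],[0.024,0.003,0.002]]
    - [[20,-2.5,2],[0.024,0.003,0.002]]
    - [[0,0,0],[0,0,0]]

```text
time: 11.65
tcp_pos: [0.4723, 0.1197, 0.1432]
tcp_rot: [0.695, -0.13, 0.695, 0.129]
wrist_force: [-0.3, -0.5, -0.3]
grip_width: 0.499
```

```bash
python3 - <<'E'
from h import *
st()
plan([.4728,.1200,.08],111.4,n=3)
d=cap('scene','s10.png')
a=d['frame'][120:240,220:380,::-1];cv2.imwrite('pics/s10c.png',cv2.resize(a,None,fx=4,fy=4,interpolation=2))
E
```

```text
t 11.65 p [0.4723 0.1197 0.1432] yaw 111.10536468602783 x [-0.001 -0.001 -1.   ] w 0.49889227316153667 F [-0.32 -0.52 -0.28] j [ 0.119  0.25  -0.332  0.99  -0.001 -0.25 ]
dist 0.063210754340399 turn [-0.00514264 -0.00095321  0.00059328] n 3
[21.1, 0.0, 0.2] [-0.002, -0.0, 0.0]
[21.1, 0.0, 0.2] [-0.002, -0.0, 0.0]
[21.1, 0.0, 0.2] [-0.002, -0.0, 0.0]
```

View pics/s10c.png

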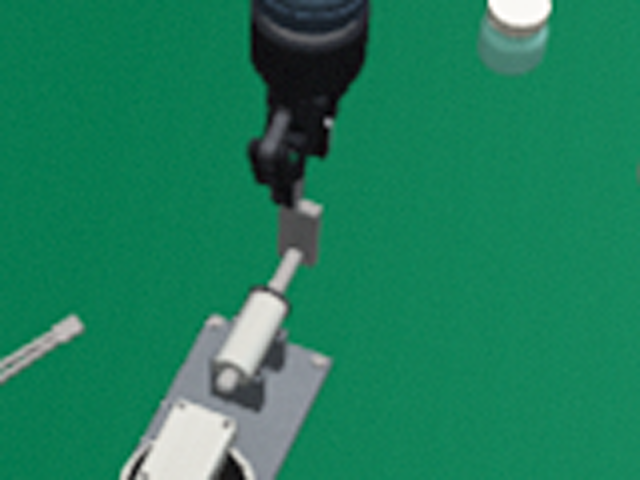

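The gripper is in line above the tab (crop 300,230). Descending over it.

Call:
carry_out:
  rows:
    - [[20,0,0],[-0.002,0,0]]
    - [[20,0,0],[-0.002,0,0]]
    - [[19,0,0],[0,0,0]]
    - [[0,0,0],[0,0,0]]

```text
time: 12.2
tcp_pos: [0.476, 0.1183, 0.0862]
tcp_rot: [0.697, -0.13, 0.693, 0.128]
wrist_force: [-0.5, -0.5, -0.3]
grip_width: 0.499
```

```bash
python3 - <<'E'
from h import *
st()
plan([.4728,.1200,.082],111.4,n=1)
d=cap('scene','s11.png')
a=d['frame'][120:240,220:380,::-1];cv2.imwrite('pics/s11c.png',cv2.resize(a,None,fx=4,fy=4,interpolation=2))
E
```

```text
t 12.2 p [0.476  0.1183 0.0862] yaw 111.02695888149314 x [ 0.006 -0.001 -1.   ] w 0.4985754054125381 F [-0.48 -0.47 -0.25] j [ 0.115  0.303 -0.422  0.84  -0.001 -0.252]
dist 0.005562288825663712 turn [-0.00650365  0.00508694  0.00281497] n 1
[4.2, 2.7, -2.4] [-0.007, 0.005, 0.003]
```

View pics/s11c.png

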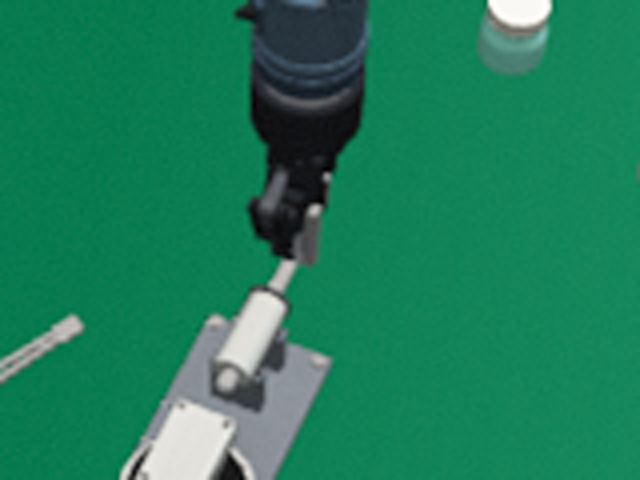

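Call:
carry_out:
  rows:
    - [[4,2.7,-1],[-0.006,0.005,0.003]]
    - [[0,0,0],[0,0,0]]

```text
time: 12.5
tcp_pos: [0.4765, 0.1207, 0.0848]
tcp_rot: [0.697, -0.131, 0.693, 0.131]
wrist_force: [-0.4, -0.3, -0.1]
grip_width: 0.502
```

Call:
carry_out:
  rows:
    - [[0,0,0],[0,0,0]]
    - [[0,0,0],[0,0,0]]
    - [[0,0,0],[0,0,0]]
    - [[0,0,0],[0,0,0]]
    - [[0,0,0],[0,0,0]]
    - [[0,0,0],[0,0,0]]
  hand: 0
  squeeze: 60

```text
time: 13.25
tcp_pos: [0.4771, 0.1211, 0.0857]
tcp_rot: [0.697, -0.131, 0.693, 0.131]
wrist_force: [0.3, 0.8, -0.7]
grip_width: 0.129
```

```bash
python3 - <<'E'
from h import *
np.set_printoptions(precision=4,suppress=True)
st();s,p,R=cur();print('tcp tester',(p-D)@tx,(p-D)@ty)
d=meas(.075,'s12.png')
a=d['frame'][120:240,220:380,::-1];cv2.imwrite('pics/s12c.png',cv2.resize(a,None,fx=4,fy=4,interpolation=2))
E
```

```text
t 13.25 p [0.4771 0.1211 0.0857] yaw 111.3530871114832 x [ 0.006  0.002 -1.   ] w 0.12927072014018315 F [ 0.26  0.8  -0.71] j [ 0.119  0.306 -0.419  0.84   0.001 -0.254]
tcp tester 0.004441047448235119 0.19384496776744461
384 zmed 0.07586200026175238
x -0.02286834014208528 [-0.0214  0.023 ] 0.023379554432715454
y -0.03732790784598764 [-0.0361  0.033 ] 0.03532745835771281
tilt x,y slopes [-0.0242 -0.0049  0.0758]
```

View pics/s12c.png

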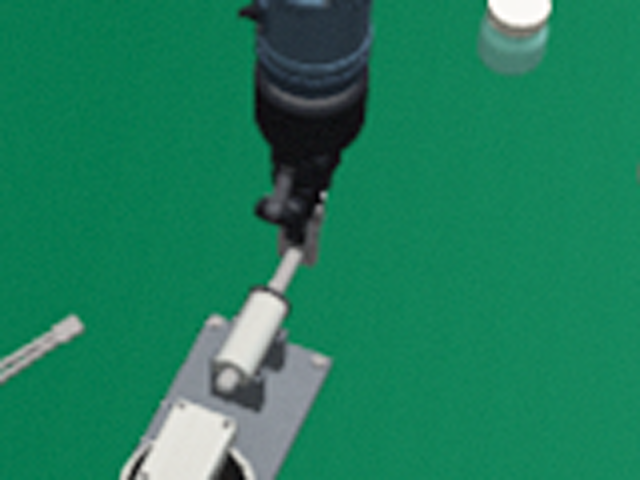

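The tab is gripped (opening 11 mm). Drawing along the tool's +y.

Call:
carry_out:
  rows:
    - [[0,8,0],[0,0,0]]
    - [[0,10,0],[0,0,0]]
    - [[0,10,0],[0,0,0]]
    - [[0,8,0],[0,0,0]]

```text
time: 13.8
tcp_pos: [0.4663, 0.1489, 0.0858]
tcp_rot: [0.698, -0.135, 0.692, 0.124]
wrist_force: [2.9, -9.3, -1.7]
grip_width: 0.131
```

```bash
python3 - <<'E'
from h import *
np.set_printoptions(precision=4,suppress=True)
st();s,p,R=cur();print('tcp tester',(p-D)@tx,(p-D)@ty,'pull',(p-D)@ty-.1938)
print(R.inv().apply(s['wrist_force']), R.inv().apply(ty),R.inv().apply(tx))
E
```

```text
t 13.8 p [0.4663 0.1489 0.0858] yaw 111.08200019766295 x [ 0.011 -0.014 -1.   ] w 0.13115959508545136 F [ 2.95 -9.26 -1.7 ] j [ 0.19   0.301 -0.427  0.835 -0.016 -0.178]
tcp tester 0.00450138816217041 0.22366251238855048 pull 0.029862512388550477
[ 1.8643 -9.6741 -0.5906] [-0.0173  0.9998 -0.0055] [0.005  0.0055 1.    ]
```

Call:
carry_out:
  rows:
    - [[0,7,0],[0,0,0]]
    - [[0,7,0],[0,0,0]]
    - [[0,4,0],[0,0,0]]

```text
time: 14.18
tcp_pos: [0.4617, 0.1607, 0.0858]
tcp_rot: [0.699, -0.139, 0.692, 0.118]
wrist_force: [3.7, -10.7, -0.2]
grip_width: 0.128
```

```bash
cat > m.py <<'E'
from h import *
import sys
np.set_printoptions(precision=4,suppress=True)
s,p,R=cur();print(s['time'],'pull tcp',(p-D)@ty-.1938,'grasp',(p-.019*R.as_matrix()[:,0]-D)@ty-.1938,s['wrist_force'],s['joint_vel'])
d=meas(.075,sys.argv[1]+'.png')
a=d['frame'][140:220,260:340,::-1];cv2.imwrite(f'pics/{sys.argv[1]}c.png',cv2.resize(a,None,fx=7,fy=7,interpolation=2))
t=cap('top',sys.argv[1]+'t.png')
a=t['frame'][180:240,210:290,::-1];cv2.imwrite(f'pics/{sys.argv[1]}tc.png',cv2.resize(a,None,fx=8,fy=8,interpolation=2))
st()
E
python3 m.py a1
```

```text
14.175 pull tcp 0.04249014381822361 grasp 0.04307473908358453 [  3.6823 -10.7096  -0.2148] [ 0.056  -0.0009  0.0009 -0.0023 -0.0381  0.065 ]
379 zmed 0.07616646492271117
x -0.022548700127404425 [-0.0214  0.0229] 0.0232209774484806
y -0.038226874406533884 [-0.0367  0.0332] 0.03490789813785703
tilt x,y slopes [-0.0261 -0.0061  0.0762]
t 14.275 p [0.4616 0.1609 0.0858] yaw 110.9223442421834 x [ 0.015 -0.026 -1.   ] w 0.12884653872075683 F [ 2.76 -8.86 -0.11] j [ 0.224  0.3   -0.428  0.834 -0.029 -0.141]
```

View pics/a1c.png

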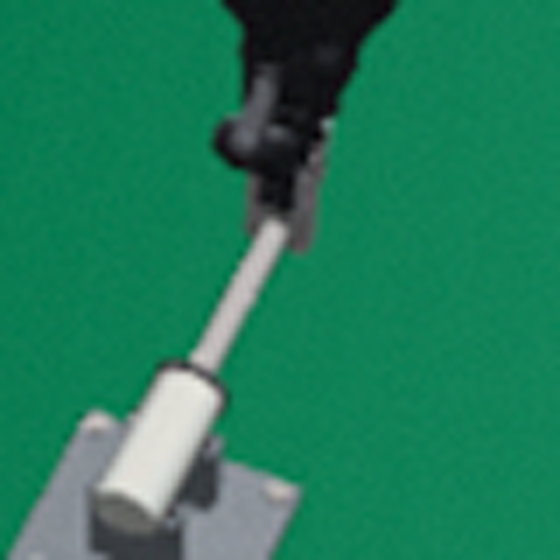

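```bash
cat > prof.py <<'E'
from h import *
import sys
np.set_printoptions(precision=4,suppress=True)
for n in('scene','top'):
    d=dict(np.load(f'/tmp/{n}.npz'));K=d['K'];T=np.linalg.inv(d['pose'])
    print(n)
    for yy in np.arange(.130,.245,.003):
        P=D+ty*yy+[0,0,.068 if yy>.147 else .078]
        c=T[:3,:3]@P+T[:3,3];u=K[0,0]*c[0]/c[2]+K[0,2];v=K[1,1]*c[1]/c[2]+K[1,2]
        patch=cv2.getRectSubPix(d['frame'],(3,3),(float(u),float(v))).reshape(-1,3)
        print('%.3f(%.0f,%.0f):%d'%(yy,u,v,np.median(patch.mean(1))),end=' ')
    print()
E
python3 prof.py
```

```text
scene
0.130(285,195):220 0.133(285,194):220 0.136(286,194):208 0.139(286,193):156 0.142(287,192):115 0.145(287,191):118 0.148(287,192):130 0.151(288,192):138 0.154(288,191):163 0.157(289,190):184 0.160(289,189):183 0.163(289,188):177 0.166(290,188):179 0.169(290,187):183 0.172(291,186):180 0.175(291,185):183 0.178(291,185):180 0.181(292,184):181 0.184(292,183):183 0.187(293,182):179 0.190(293,182):184 0.193(293,181):181 0.196(294,180):183 0.199(294,179):182 0.202(295,179):181 0.205(295,178):187 0.208(295,177):182 0.211(296,176):177 0.214(296,176):179 0.217(297,175):176 0.220(297,174):183 0.223(297,173):179 0.226(298,173):163 0.229(298,172):166 0.232(298,171):120 0.235(299,171):92 0.238(299,170):53 0.241(300,169):27 0.244(300,168):27 
top
0.130(260,213):231 0.133(259,213):231 0.136(258,214):226 0.139(257,214):177 0.142(256,214):116 0.145(255,215):118 0.148(255,215):171 0.151(254,216):194 0.154(253,216):204 0.157(252,217):200 0.160(251,217):201 0.163(250,217):202 0.166(249,218):203 0.169(248,218):204 0.172(247,218):204 0.175(246,219):202 0.178(245,219):196 0.181(244,219):176 0.184(243,220):152 0.187(242,220):136 0.190(241,221):129 0.193(240,221):106 0.196(239,221):106 0.199(238,222):105 0.202(237,222):93 0.205(236,222):77 0.208(235,223):63 0.211(234,223):62 0.214(233,223):65 0.217(232,224):70 0.220(231,224):59 0.223(230,225):59 0.226(229,225):60 0.229(228,225):61 0.232(227,226):69 0.235(226,226):69 0.238(225,226):69 0.241(224,227):62 0.244(223,227):62
```

View pics/a1tc.png

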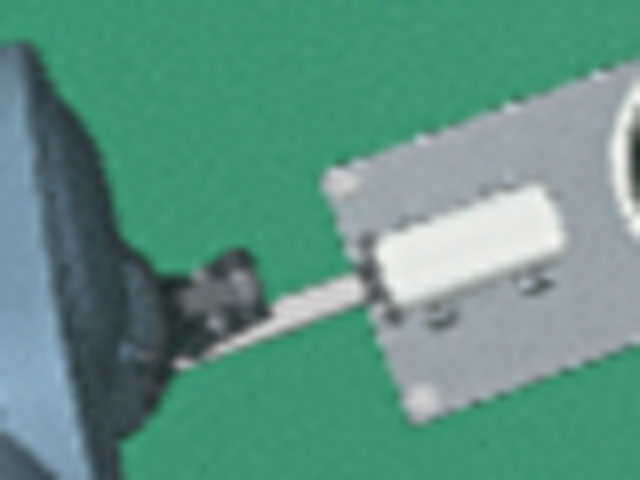

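Call:
carry_out:
  rows:
    - [[0,4,0],[0,0,0]]

```text
time: 14.4
tcp_pos: [0.461, 0.1627, 0.0859]
tcp_rot: [0.699, -0.14, 0.692, 0.116]
wrist_force: [3.1, -11.7, 0.3]
grip_width: 0.128
```

```bash
python3 m.py a2; python3 prof.py
```

```text
14.4 pull tcp 0.04462929583146305 grasp 0.04528447216716883 [  3.0981 -11.6882   0.2784] [ 0.0605 -0.0013 -0.0003 -0.0007 -0.0307  0.0643]
376 zmed 0.0760477048974012
x -0.02172522382503739 [-0.0212  0.0228] 0.024204717614803167
y -0.036158002275846125 [-0.0355  0.0328] 0.034361275252450654
tilt x,y slopes [-0.0205  0.0004  0.0759]
t 14.5 p [0.4608 0.163  0.0859] yaw 110.86752439309787 x [ 0.016 -0.03  -0.999] w 0.1287698841656258 F [  3.13 -10.3   -0.05] j [ 0.231  0.3   -0.428  0.834 -0.033 -0.133]
scene
0.130(285,195):221 0.133(285,194):220 0.136(286,194):209 0.139(286,193):156 0.142(287,192):115 0.145(287,191):120 0.148(287,192):130 0.151(288,192):137 0.154(288,191):162 0.157(289,190):185 0.160(289,189):183 0.163(289,188):178 0.166(290,188):179 0.169(290,187):183 0.172(291,186):180 0.175(291,185):184 0.178(291,185):180 0.181(292,184):182 0.184(292,183):183 0.187(293,182):179 0.190(293,182):185 0.193(293,181):182 0.196(294,180):183 0.199(294,179):183 0.202(295,179):180 0.205(295,178):186 0.208(295,177):182 0.211(296,176):178 0.214(296,176):178 0.217(297,175):176 0.220(297,174):182
[... 179 characters left out ...]
(259,213):232 0.136(258,214):226 0.139(257,214):175 0.142(256,214):115 0.145(255,215):86 0.148(255,215):106 0.151(254,216):182 0.154(253,216):198 0.157(252,217):202 0.160(251,217):200 0.163(250,217):202 0.166(249,218):202 0.169(248,218):203 0.172(247,218):202 0.175(246,219):204 0.178(245,219):197 0.181(244,219):187 0.184(243,220):178 0.187(242,220):147 0.190(241,221):138 0.193(240,221):115 0.196(239,221):102 0.199(238,222):95 0.202(237,222):101 0.205(236,222):90 0.208(235,223):75 0.211(234,223):63 0.214(233,223):69 0.217(232,224):72 0.220(231,224):67 0.223(230,225):60 0.226(229,225):58 0.229(228,225):64 0.232(227,226):65 0.235(226,226):64 0.238(225,226):69 0.241(224,227):68 0.244(223,227):66
```

View pics/a2c.png

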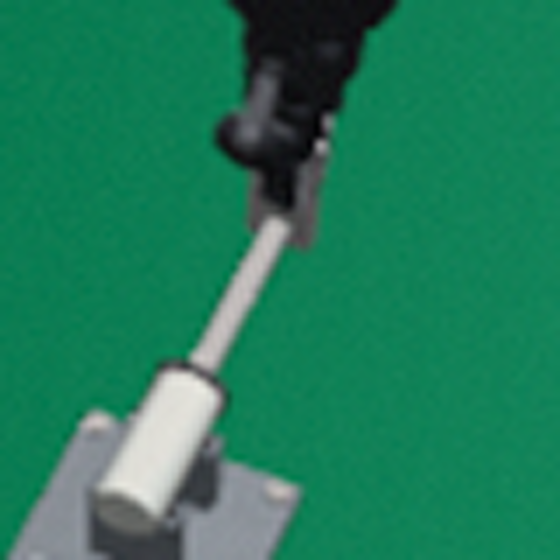

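```bash
python3 - <<'E'
from h import *
d=dict(np.load('/tmp/top.npz'));K=d['K'];T=np.linalg.inv(d['pose'])
for f in('top0','top3','a1t','a2t'):
    im=cv2.imread(f'pics/{f}.png');o=[]
    for yy in np.arange(.136,.166,.002):
        P=D+ty*yy+[0,0,.068]
        c=T[:3,:3]@P+T[:3,3];u=K[0,0]*c[0]/c[2]+K[0,2];v=K[1,1]*c[1]/c[2]+K[1,2]
        o.append('%.3f:%d'%(yy,cv2.getRectSubPix(im,(1,1),(float(u),float(v))).mean()))
    print(f,*o)
t=cv2.imread('pics/a2t.png')[195:235,225:285];cv2.imwrite('pics/a2z.png',cv2.resize(t,None,fx=13,fy=13,interpolation=2))
E
```

```text
top0 0.136:225 0.138:203 0.140:150 0.142:141 0.144:168 0.146:194 0.148:204 0.150:205 0.152:203 0.154:203 0.156:204 0.158:202 0.160:202 0.162:202 0.164:204
top3 0.136:228 0.138:206 0.140:152 0.142:143 0.144:170 0.146:198 0.148:206 0.150:206 0.152:207 0.154:206 0.156:205 0.158:206 0.160:208 0.162:208 0.164:205
a1t 0.136:227 0.138:207 0.140:153 0.142:119 0.144:112 0.146:134 0.148:174 0.150:207 0.152:207 0.154:205 0.156:204 0.158:204 0.160:204 0.162:203 0.164:204
a2t 0.136:227 0.138:206 0.140:152 0.142:120 0.144:104 0.146:71 0.148:106 0.150:163 0.152:199 0.154:207 0.156:205 0.158:205 0.160:206 0.162:207 0.164:203
```

View pics/a2z.png

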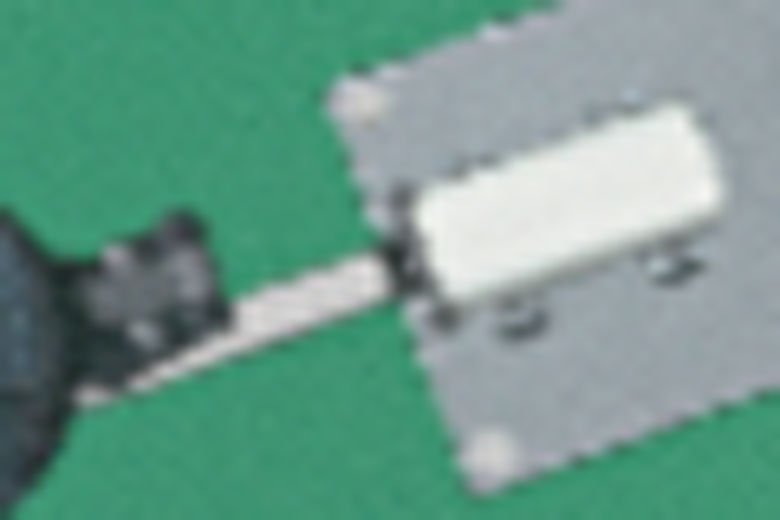

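The top view (a2z, 390,265) shows the dark band about 5 mm out of the mouth. That puts the rod at about 0.045, agreeing with the TCP. I'll check that it is steady before handing in.

```bash
python3 - <<'E'
from h import *
for i in range(10):
    vision.capture('top');s,p,R=cur()
    print(s['time'],round((p-D)@ty-.1938,5),round((p-.019*R.as_matrix()[:,0]-D)@ty-.1938,5),np.round(s['joint_vel'][[0,4,5]],4),round(s['wrist_force']@ty,2))
d=cap('top','a3t.png');K=d['K'];T=np.linalg.inv(d['pose']);o=[]
for yy in np.arange(.136,.16,.002):
    P=D+ty*yy+[0,0,.068];c=T[:3,:3]@P+T[:3,3];u=K[0,0]*c[0]/c[2]+K[0,2];v=K[1,1]*c[1]/c[2]+K[1,2]
    o.append('%.3f:%d'%(yy,cv2.getRectSubPix(d['frame'],(1,1),(float(u),float(v))).mean()))
print(*o)
meas(.075,'fin.png')
E
```

```text
14.55 0.04497 0.04561 [-0.0022  0.0018 -0.0013] -10.72
14.6 0.04498 0.04562 [-0.002   0.0003  0.0012] -11.15
14.65 0.04493 0.04557 [-0.0012 -0.0004  0.0006] -10.59
14.7 0.04494 0.04558 [-0.0001  0.0014 -0.    ] -10.77
14.75 0.04494 0.04558 [-0.0007  0.0003  0.0009] -10.59
14.8 0.04496 0.0456 [-0.0006 -0.0001  0.0006] -10.89
14.85 0.04492 0.04556 [ 0.0004 -0.0008 -0.0007] -11.89
14.9 0.04491 0.04555 [0.0017 0.0013 0.001 ] -10.9
14.95 0.04492 0.04556 [ 0.0007  0.0005 -0.0004] -11.22
15.0 0.04491 0.04555 [-0.0007  0.0001 -0.0014] -10.9
0.136:227 0.138:206 0.140:153 0.142:120 0.144:101 0.146:73 0.148:109 0.150:163 0.152:200 0.154:209 0.156:207 0.158:206
380 zmed 0.07619449855528904
x -0.02235469421864831 [-0.02100419  0.02315541] 0.02372434858366721
y -0.03773707530452925 [-0.03585465  0.03266764] 0.03455437362828072
tilt x,y slopes [-0.01439838  0.00068382  0.07603634]
```

Everything is steady: pull about 0.045 m, 11 N, housing level and centred. Handing in.

```bash
python3 -c "
from workcell import robot
print(robot.sign_off())"
```

```text
the job is handed in; nothing more can be done
None
```

I laid the housing on the dome, let it go, then gripped the rod's tab and drew the rod to its mark band. I handed the job in while still holding it, at about 15 s on the robot's clock.

- **Housing:** in the last picture its centre was within about 2 mm of the dome top and its tilt was about 0.015 rad. A short end faces the striker, and the gripper is well clear of it.
- **Rod:** the arm's position put the pull at 45 to 45.6 mm. The top camera showed about 5 mm of the dark band outside the barrel mouth, which agrees. The pull force was about 11 N, as the spring should give at that point, and the rod did not move over the last 0.5 s.
- **Grip:** I hold the tab about 4 mm to one side of its middle, and the tool leans about 0.03 rad under the spring load. It has not slipped.
- **Bystanders:** I never touched any of them knowingly, but I did not measure their positions at the end.

No check failed or disagreed. The side camera reads heights about 2 mm high and cannot see the band, so I used the top camera for the band.

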